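Wedge a loose wear tile flush against its carrier plate and hold it

TASK

The thin ceramic tile in the bonding jig has fresh adhesive on its back and stands loose, a few millimetres off the steel carrier plate; the two thick ones are already bonded. Pull the tapered wooden wedge up out of the wooden holder and slide it, point down, between the round bar and the thin tile, the only gap wide enough for it, until it is tight and the tile is pressed flush against the plate. Finish still gripping the wedge and pressing it home so that the adhesive can grab; do not force it in at the thick tiles, and leave the packing strip in the holder and the caliper and marker alone.

Things in the scene. Friction and masses are not known exactly. Their poses are not given: they have to be found in the camera images.
- jig: aluminium bonding jig, fixed; place and yaw vary. Base 110 x 206 x 12 mm, origin at the centre of its underside, x to the back, y along the bar, z up. Three tiles stand on the base (z = 12 mm) at y = -60, 0, +60 mm, between a carrier plate behind and a round bar in front. End blocks 26 x 14 mm, up to z = 72 mm, hold the bar at y = -95 and +95 mm
- bar_mid (a point): middle of the axis of the round steel bar, 16 mm in diameter, 180 mm long, level along the jig's y; at x = -6.4, z = 57 mm in the jig's frame, its rear surface 28.4 mm from the carrier plate's face. Below it the space is open down to the base plate (z = 12 mm). Axes as the jig's. The wedge is tight only when it bears on this bar as well as on the tile; push again if a push stops early
- carrier: dark steel carrier plate, upright and fixed at the back of the jig, 8 mm thick, 176 mm wide, its top at z = 107 mm in the jig's frame. Origin at the middle of the foot of its front face, which looks along its -x; the tiles are bonded to this face. Axes as the jig's
- thin_tile: thin white ceramic tile, loose, about 0.22 kg, on edge: 14 mm thick (x), 52 mm wide (y), 85 mm high (z). Origin at the centre of its underside. At any of the three places. At the start its back is about 5 mm off the carrier plate and its front 9.4 mm from the bar; flush, its origin is 7 mm in front of the plate's face and the gap to the bar 14.4 mm. It slides when pushed
- thick_tile_a: thick white ceramic tile, already bonded to the carrier plate (cannot move), 24 x 52 x 85 mm, origin at the centre of its underside; only 4.4 mm between it and the bar
- thick_tile_b: another thick tile, the same as thick_tile_a, already bonded (cannot move)
- holder: wooden block, fixed, 90 (x) x 50 (y) x 48 (z) mm, origin at the centre of its underside, with two upright slots, 13.7 (x) x 29 (y) mm and 32 mm deep, at x = -20 and +20 mm; the wedge stands in one and the packing strip in the other, with their axes as the holder's
- wedge: light wooden taper wedge, 0.05 kg, 28 mm wide (y), 130 mm long (z), thin end down in either slot of the holder. Origin on its underside, z up along it. Flat face at x = +6.5 mm; the face across from it slopes from x = 0.5 mm at z = 0 to x = -12.3 mm at z = 58 mm (0.22 per mm: 6 mm thick at the foot, 14.4 mm at z = 38) and is upright above, where it is 18.8 mm thick
- wedge_foot (a point): middle of the wedge's thin lower end, at x = 3.5, z = 0 mm in the wedge's frame. In the jig the flat face goes against the tile (wedge x along jig x), the slope against the bar: it binds first with the foot about 30 mm above the base plate, then drives the tile back, home with the foot about 7 mm above it. Lead it 0.22 back per 1 down; 10 to 15 N press well; friction 0.35; no spring-back
- packing_strip: light wooden strip of even thickness, 13 x 28 x 100 mm, standing in the holder's other slot; shorter and thinner at the top than the wedge and too thick to enter any gap; leave it there. Origin at the centre of its underside
- caliper: vernier caliper lying on the table, about 66 x 246 x 8 mm, bystander; origin at the centre of its underside
- marker: marker pen lying on the table, 128 mm long, 16 mm thick, bystander; origin at the middle of its underside
- wedge_grip (a point): point to grip the wedge across its 28 mm width (along y): middle of its parallel head, at x = -2.9, z = 108 mm in the wedge's frame, axes as the wedge's. Fingertips 19 mm below this point stay above the tiles and the carrier plate when the wedge is home

How it is judged:
On the way, in this order (a step that is already met when the one before it is completed fails the run):
1. the wedge is pulled up clear of the holder (z of wedge_foot in the frame of holder above 0.055 m and contact force between the fingers and wedge above 1 N), for 0.1 s.
2. the wedge's foot is down in the gap between the bar and the thin tile (z of wedge_foot in the frame of bar_mid below -0.005 m and x of wedge_foot in the frame of bar_mid above 0.006 m and x of wedge_foot in the frame of thin_tile below -0.006 m and y of wedge_foot in the frame of thin_tile between -0.026 and 0.026 m), for 0.1 s.
At the end, for the whole second after the job is handed in: The fingers grip the upright wedge, at rest and tight (0.5 N) between bar and thin tile, foot 25 mm or more below the bar's axis and within 22 mm of the tile's middle; it presses the tile (over 1 N) on to the carrier plate (over 1 N), within 1.5 mm of flush and 0.035 rad of parallel (x of thin_tile in the frame of carrier above -0.0085 m and angle between the x axis of thin_tile and the x axis of carrier, either way round below 0.035 rad and contact force between thin_tile and carrier above 1 N and contact force between wedge and thin_tile above 1 N and contact force between the fingers and wedge above 2 N and contact force between wedge and jig above 0.5 N and z of wedge_foot in the frame of bar_mid below -0.025 m and y of wedge_foot in the frame of thin_tile between -0.022 and 0.022 m and angle between wedge's own z axis and vertical below 0.15 rad and linear speed of wedge below 0.01 m/s); the arm keeps its last pose, push and grip.
It fails at once if the wedge is forced in at a bonded thick tile (over 12 N) (contact force between wedge and thick_tile_a above 12 N or contact force between wedge and thick_tile_b above 12 N).
It fails at once if the packing strip is pulled out or a bystander is moved by more than 30 mm (distance of any of packing_strip, caliper, marker from where it was at the start of the episode above 0.03 m).
It also fails if it takes over 38 s, if anything falls off the work surface, if the arm or the gripper's body presses on something with over 40 N, if the wrist force passes 120 N, or if a joint passes its speed limit or range.

ROBOT

A 6-joint arm with a two-finger parallel gripper is mounted at the origin on a cart in front of the work surface, level with it; the furniture and walls round the work are solid. World frame = base frame: x ahead of the robot, y to its left, z up, the work surface at z = 0. Lengths are in m, angles in rad, forces in N, time in s.
With the tool pointing down it reaches from about 0.3 to 0.875 m from the base axis. Payload 6.4 kg.
Tool frame: the origin (TCP) lies at the very end of the fingers, on their centre line; the grasp point (between the pads) lies 19 mm behind it (env.grip_depth is the distance from the TCP to the grasp point, in m); z points along the fingers, y is the line along which they close (so a half turn about z gives the same grasp; the last joint's range is limited). The gripper opens to 85 mm and grips with 20 to 120 N. Pads are 22 mm wide; open, the fingers measure 114 mm over their backs; the gripper's body (76 mm by 85 mm) begins 54 mm behind the grasp point. The pads swing forward as they close: fully open they stand 13 mm farther back than shut.
Start: joints at [0.963, 0.181, 1.607, -0, 1.354, -0.206], TCP at [0.225, 0.529, 0.231] pointing down, gripper open.
Joint ranges: [-2.99, 2.99], [-0.89, 2.07], [0.3, 2.58], [-1.14, 4.28], [0, 2.63], [-3.12, 3.12]. Speed limits (rad/s): [2.57, 2.57, 3.01, 3.14, 3.14, 3.14].

INTERFACE

Orientations are given as [roll, pitch, yaw] about the fixed x, y, z axes, in that order (R = Rz(yaw) Ry(pitch) Rx(roll)).
In Python, from workcell import env gives the robot as it stands.
- The arm moves only by the tool arm_command, never from a script. Its argument "motion" is one flat list of numbers, 5 for each row, row after row: the finger opening in cm, from 0 to 8.54, then the shift along the tool's x, y, z in cm, then the turn about the tool's z in units of 6 degrees (1.0 is 6 degrees). In form: [hand, tx, ty, tz, roll, hand, tx, ty, tz, roll, ...]. A call has 1 to 12 rows; each row is the pose to reach, as a shift and turn from the pose commanded when the call began, along the tool's axes at that moment; what a row does not reach only later rows make up. A row lasts 1/12 s, in which the tool goes at most 41.7 mm and 7.16 degrees, less where a joint would pass 70% of its speed; a pose out of reach is approached as far as the arm can. A call with a gripper value outside its range is refused whole. The fingers move at their own pace and stop on an object; the grip force is fixed at half the most. Time passes only in rows, so rows that repeat a pose let the fingers close. It gives the time, the measured TCP pose, the force, the opening and the grip force at its end, in the units of the state.
- env.get_state(): the state, without advancing time (a new reading comes with each control period).
- env.camera(name): name is "scene" or "top" or "wrist"; returns the picture (480x640x3 uint8, red, green, blue); there is no depth.
- env.calibration(name): a dict with "intrinsics" (3x3 intrinsics, pixels), "cam_to_world" (4x4, takes a point from camera to world coordinates). Camera axes: x right, y up, looking along -z (the intrinsics and any distortion apply to the point x, -y, -z); pixel columns grow to the right and rows downward; lengths in m; the calibration is good to about 2 mm. A picture is of the moment at which its call begins: read the wrist's pose just before it. calibration takes no time and is no camera call; for the wrist camera it gives the pose at the moment of the call.
- env.sign_off(): hands the job in; it is judged then, once.
The state is a dict: "time_s": time; "q": joint angles; "qvel": joint speeds; "tau": joint torques, N m; "eef_pos": TCP position; "orientation": TCP orientation; "contact_force": force on the tool from outside, world axes, zero at the start; "torque": the same for the moment, N m; "grip_width": finger opening in m; "grip_force": force on a finger pad.
Only numpy, scipy, OpenCV 4.12 (cv2) and the standard library are available. Lean on these libraries where they do the work, as an engineer would, in place of code of your own. Each camera call takes 0.05 s, during which the arm holds its last target. There are 200 camera calls.

## Working session

There is one attempt and no reset: what is moved stays moved. The work goes in short steps, Python scripts to look and compute and a tool call to move; the robot and the scene stay as the last step left them, time stands still between calls to the robot, and variables do not carry over. Pictures are saved under pics/ and viewed, at most 13 in all, crops included, and the job is handed in when it is done.

Besides the shell and the picture viewer there is one more tool, called after "Call:" by a JSON object that holds its "op" and its "data", one argument or row to a line. arm_command: Moves the arm, as the interface text tells. Its arguments: {"type":"object","properties":{"motion":{"type":"array","items":{"type":"number"}}},"required":["motion"]}

```bash
mkdir -p pics; ls
python3 - <<'E'
from workcell import env
import cv2,numpy as np
np.set_printoptions(precision=4,suppress=True)
for n in ["scene","top","wrist"]:
    c=env.calibration(n);print(n,c)
    cv2.imwrite(f"pics/{n}0.png",env.camera(n)[:,:,::-1])
print(env.get_state())
E
```

```text
pics
scene {'intrinsics': array([[496.338 ,   0.    , 319.7447],
       [  0.    , 496.338 , 242.5442],
       [  0.    ,   0.    ,   1.    ]]), 'cam_to_world': array([[ 0.8115,  0.457 , -0.3641,  0.1485],
       [-0.5842,  0.6215, -0.5219, -0.3234],
       [-0.0122,  0.6363,  0.7714,  0.7686],
       [ 0.    ,  0.    ,  0.    ,  1.    ]])}
top {'intrinsics': array([[459.875 ,   0.    , 322.1455],
       [  0.    , 459.875 , 250.6941],
       [  0.    ,   0.    ,   1.    ]]), 'cam_to_world': array([[ 0.0199,  0.9855, -0.1683,  0.3088],
       [-0.9998,  0.0212,  0.0057,  0.1435],
       [ 0.0092,  0.1681,  0.9857,  0.9249],
       [ 0.    ,  0.    ,  0.    ,  1.    ]])}
wrist {'intrinsics': array([[431.6924,   0.    , 322.5626],
       [  0.    , 431.6924, 233.7896],
       [  0.    ,   0.    ,   1.    ]]), 'cam_to_world': array([[ 0.3908, -0.8786, -0.2744,  0.1551],
       [ 0.9205,  0.3727,  0.1176,  0.5586],
       [-0.0011, -0.2986,  0.9544,  0.373 ],
       [ 0.    ,  0.    ,  0.    ,  1.    ]])}
{'time_s': 0.15, 'q': array([ 0.9627,  0.1814,  1.6078,  0.    ,  1.3538, -0.2063]), 'qvel': array([ 0.0011, -0.0023, -0.0027, -0.0005,  0.0005,  0.0008]), 'tau': array([  0.0013, -44.5269, -35.1688,  -0.0003,   0.006 ,  -0.    ]), 'eef_pos': array([0.2246, 0.5289, 0.2306]), 'orientation': array([-3.1402, -0.0003,  2.7398]), 'contact_force': array([-0.5648, -0.4552,  1.4329]), 'torque': array([ 0.0147, -0.0044,  0.0006]), 'grip_force': 0.0, 'grip_width': 0.08532382896067921}
```

View pics/scene0.png

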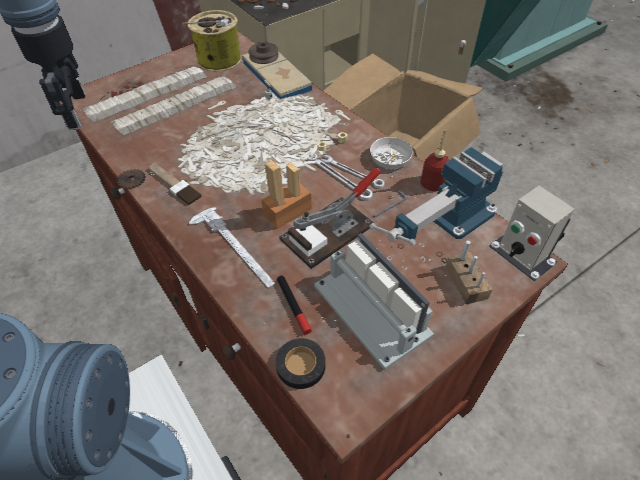

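View pics/top0.png

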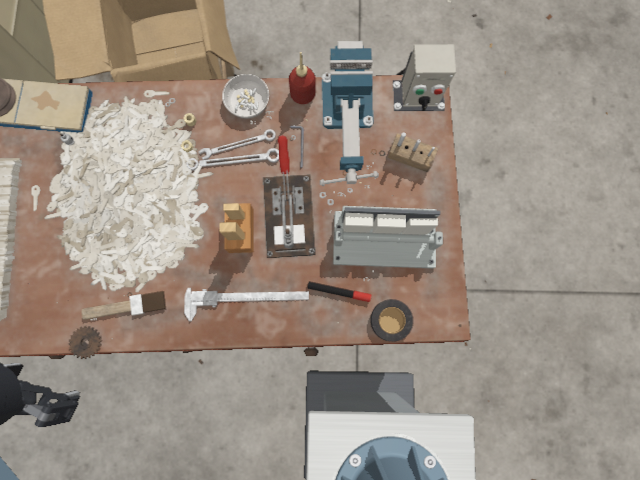

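The scene view shows the holder at (287,205) and the jig at (375,300). In the top view the holder is at (236,226) and the jig at (387,238), with a toggle clamp between them. Next I'll look closer.

Run:
```python
import cv2,numpy as np
s=cv2.imread("pics/scene0.png");t=cv2.imread("pics/top0.png")
R=lambda im,x,y,w,h,W,H:cv2.resize(im[y:y+h,x:x+w],(W,H),interpolation=cv2.INTER_CUBIC)
a=np.hstack([R(s,255,150,70,80,350,400),R(s,310,225,130,145,449,400)])
b=np.hstack([R(t,210,195,50,65,350,400),R(t,325,195,125,80,450,400)])
cv2.imwrite("pics/c1.png",a);cv2.imwrite("pics/c2.png",b)
```

```text
(no output)
```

View pics/c1.png

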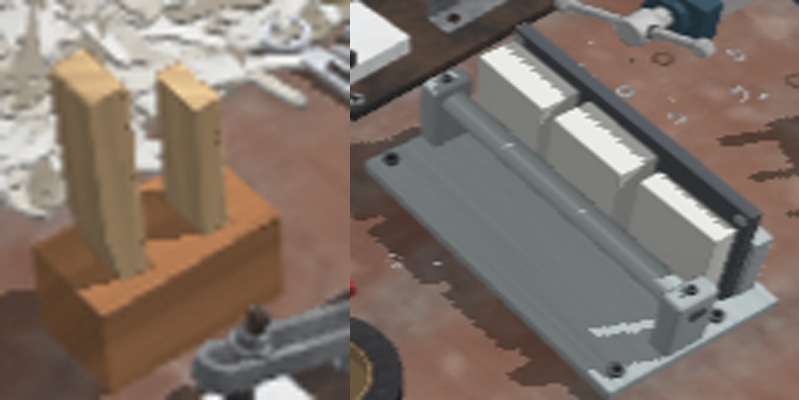

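View pics/c2.png

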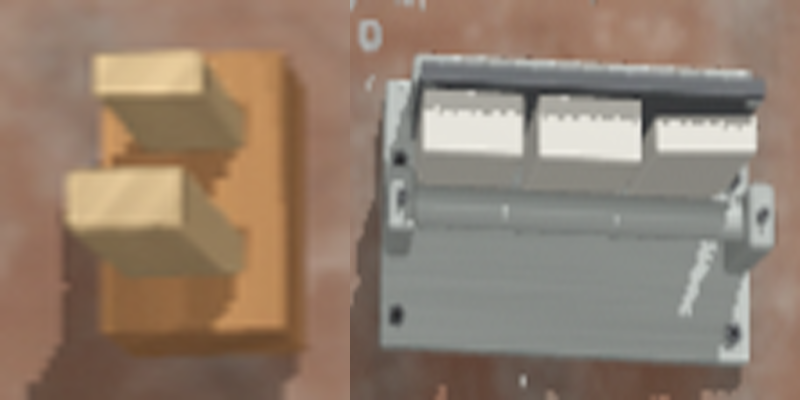

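The bottom-right crop shows the thin tile: the rightmost, narrowest top, with a gap to the carrier, so it stands at jig y = -60. The wedge is the taller piece at the robot side of the holder. Next come rough positions from two views.

```bash
cat > h.py <<'E'
import numpy as np,cv2
from workcell import env
np.set_printoptions(precision=4,suppress=True)
def ray(c,p):
    K=c["intrinsics"];T=c["cam_to_world"]
    d=np.array([(p[0]-K[0,2])/K[0,0],-(p[1]-K[1,2])/K[1,1],-1.])
    return T[:3,3],T[:3,:3]@d/np.linalg.norm(d)
def plane(c,p,z):
    o,d=ray(c,p);return o+d*(z-o[2])/d[2]
def tri(obs):
    A=np.zeros((3,3));b=np.zeros(3)
    for c,p in obs:
        o,d=ray(c,p);M=np.eye(3)-np.outer(d,d);A+=M;b+=M@o
    x=np.linalg.solve(A,b)
    return x,[np.linalg.norm(np.cross(x-ray(c,p)[0],ray(c,p)[1])) for c,p in obs]
def proj(c,X):
    T=c["cam_to_world"];v=T[:3,:3].T@(np.asarray(X)-T[:3,3]);K=c["intrinsics"]
    return np.array([K[0,0]*v[0]/-v[2]+K[0,2],K[1,1]*-v[1]/-v[2]+K[1,2]])
E
python3 - <<'E'
from h import *
t=env.calibration("top");s=env.calibration("scene")
th=lambda x,y:(210+x/7,195+y/6.154); sh=lambda x,y:(255+x/5,150+y/5)
tj=lambda x,y:(325+(x-350)/3.6,195+y/5); sj=lambda x,y:(310+(x-350)/3.454,225+y/2.759)
print("holder",[plane(t,th(*p),.048) for p in[(103,330),(290,325),(283,52)]])
print("wedge top",[plane(t,th(*p),.146) for p in[(65,172),(183,168),(190,222),(78,230)]])
for a,b in[((183,168),(130,90)),((190,222),(97,105)),((78,230),(52,68))]: print(tri([(t,th(*a)),(s,sh(*b))]))
print("jig front",[plane(t,tj(*p),.012) for p in[(382,347),(748,362)]])
for a,b in[((382,347),(365,160)),((748,362),(605,395))]: print(tri([(t,tj(*a)),(s,sj(*b))]))
E
```

```text
holder [array([0.4585, 0.3267, 0.048 ]), array([0.4612, 0.2753, 0.048 ]), array([0.5497, 0.2813, 0.048 ])]
wedge top [array([0.4867, 0.3181, 0.146 ]), array([0.4885, 0.289 , 0.146 ]), array([0.473 , 0.2865, 0.146 ]), array([0.4701, 0.314 , 0.146 ])]
(array([0.49  , 0.2893, 0.1431]), [np.float64(0.0008759898239878499), np.float64(0.000875989823987958)])
(array([0.4737, 0.2861, 0.1467]), [np.float64(0.0009031801511291298), np.float64(0.0009031801511289307)])
(array([0.4709, 0.3135, 0.1467]), [np.float64(0.001055699411394426), np.float64(0.0010556994113943984)])
jig front [array([0.4373, 0.1141, 0.012 ]), array([ 0.4355, -0.0899,  0.012 ])]
(array([0.438 , 0.1137, 0.0158]), [np.float64(0.0013567000483948172), np.float64(0.001356700048394686)])
(array([ 0.4349, -0.0895,  0.0125]), [np.float64(0.0005532080295430192), np.float64(0.0005532080295430798)])
```

```bash
cat >> h.py <<'E'
def go(x,y,z,yaw):
    from scipy.spatial.transform import Rotation as R
    st=env.get_state();Rm=R.from_euler("xyz",st["orientation"]).as_matrix()
    d=Rm.T@(np.array([x,y,z])-st["eef_pos"])*100
    dy=(yaw-st["orientation"][2]+np.pi)%(2*np.pi)-np.pi
    print("t",st["time_s"],"shift cm",d,"roll",-np.degrees(dy)/6)
E
python3 - <<'E'
from h import *
go(.46,.33,.21,np.pi+.05)
E
```

```text
t 0.15 shift cm [-29.4427  -9.0933   2.0624] roll -4.314162307501804
```

Call:
{"op": "arm_command", "data": {
  "motion": [8.5,-29.4,-9.1,2.1,-4.3,8.5,-29.4,-9.1,2.1,-4.3,8.5,-29.4,-9.1,2.1,-4.3,8.5,-29.4,-9.1,2.1,-4.3,8.5,-29.4,-9.1,2.1,-4.3,8.5,-29.4,-9.1,2.1,-4.3,8.5,-29.4,-9.1,2.1,-4.3,8.5,-29.4,-9.1,2.1,-4.3,8.5,-29.4,-9.1,2.1,-4.3,8.5,-29.4,-9.1,2.1,-4.3,8.5,-29.4,-9.1,2.1,-4.3]
}}

```text
time_s: 1.07
eef_pos: [0.4593, 0.3306, 0.2099]
orientation: [3.142, -0.001, -3.094]
contact_force: [-0.0, 0.0, 0.2]
grip_width: 0.0845
grip_force: 0.0
```

```bash
cat >> h.py <<'E'
def snap(name):
    import pickle
    c=env.calibration("wrist");im=env.camera("wrist")[:,:,::-1]
    cv2.imwrite(f"pics/{name}.png",im);pickle.dump(c,open(f"pics/{name}.pkl","wb"))
def cal(name):
    import pickle
    return pickle.load(open(f"pics/{name}.pkl","rb"))
E
python3 - <<'E'
from h import *
snap("w1");c=cal("w1");print(c["cam_to_world"][:3,3],env.get_state()["eef_pos"],env.get_state()["orientation"])
go(.46,.27,.21,np.pi+.05)
E
```

```text
[0.3838 0.3267 0.3526] [0.459  0.3311 0.2101] [ 3.1415 -0.0008 -3.0923]
t 1.1167 shift cm [ 0.1966 -6.1081  0.0069] roll -0.006627972585212528
```

View pics/w1.png

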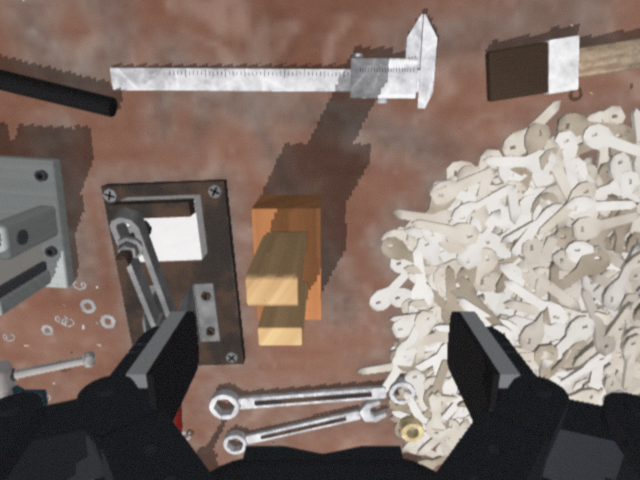

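The wrist view shows the wedge top at about (247-302, 277-305) and the strip top at about (260-302, 328-345). Next I take a second view for triangulation.

Call:
{"op": "arm_command", "data": {
  "motion": [8.5,0,-6,0,0,8.5,0,-6,0,0,8.5,0,-6,0,0,8.5,0,-6,0,0,8.5,0,-6,0,0]
}}

```text
time_s: 1.53
eef_pos: [0.4623, 0.2718, 0.2106]
orientation: [3.141, 0.0, -3.092]
contact_force: [-0.4, -0.1, -0.1]
grip_width: 0.0847
grip_force: 0.0
```

Run:
```python
from h import *
snap("w2");print(env.get_state()["eef_pos"])
c1,c2=cal("w1"),cal("w2")
X=np.array([.48,.30,.1]);ps=[proj(c,X) for c in(c1,c2)];print(ps)
out=[]
for n,p in zip(["w1","w2"],ps):
    im=cv2.imread(f"pics/{n}.png");x,y=int(p[0])-45,int(p[1])-65
    print(n,"crop origin",x,y)
    out.append(cv2.resize(im[y:y+140,x:x+93],None,fx=4.28,fy=4.28,interpolation=cv2.INTER_CUBIC))
cv2.imwrite("pics/c3.png",np.hstack(out))
```

```text
[0.4623 0.2719 0.2105]
[array([272.1235, 258.1319]), array([366.1841, 257.3503])]
w1 crop origin 227 193
w2 crop origin 321 192
```

View pics/c3.png

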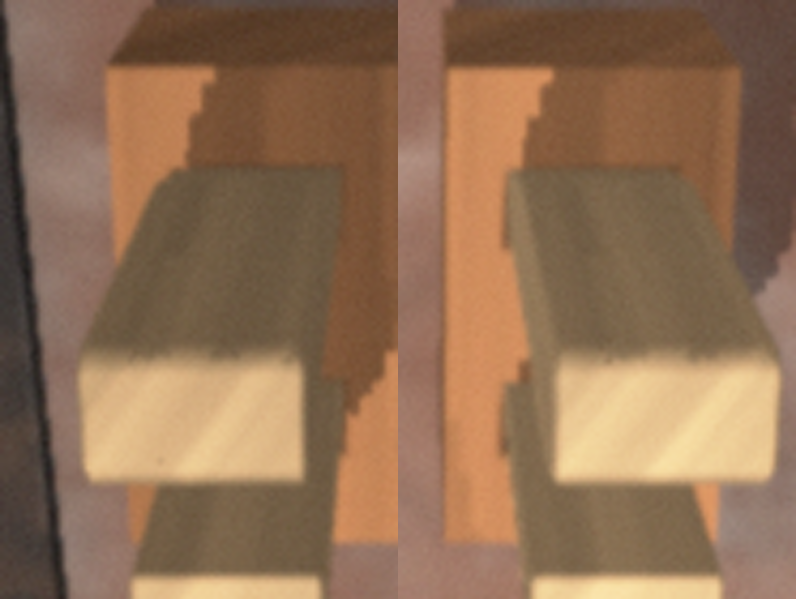

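The two crops show the wedge top rectangle, and the foot of its robot-side face at row 170. The code below triangulates the corners.

Run:
```python
from h import *
c1,c2=cal("w1"),cal("w2")
f1=lambda x,y:(227+x/4.28-.4,193+y/4.28-.4); f2=lambda x,y:(321+(x-398)/4.28-.4,192+y/4.28-.4)
P=[]
for a,b in[((82,362),(555,362)),((303,362),(778,362)),((86,481),(556,481)),((303,482),(775,482)),((175,170),(510,170)),((340,170),(682,170)),((107,66),(445,66))]:
    x,e=tri([(c1,f1(*a)),(c2,f2(*b))]);print(x,e[0]);P.append(x)
print("holder corner R",plane(c2,f2(741,66),.048),"L",plane(c2,f2(445,66),.048))
for i in(4,5):print("foot line@.048",plane(c1,f1(*[(175,170),(340,170)][i-4]),.048),plane(c2,f2(*[(510,170),(682,170)][i-4]),.048))
T=np.array(P[:4]);print("top centre",T.mean(0))
print("top on z=.146:",[plane(c1,f1(*p),.146) for p in[(82,362),(303,362),(86,481),(303,482)]],[plane(c2,f2(*p),.146) for p in[(555,362),(778,362),(556,481),(775,482)]])
```

```text
[0.4752 0.2908 0.1423] 3.232536563264481e-05
[0.4734 0.318  0.1435] 4.9953275421962066e-05
[0.4898 0.2917 0.1455] 1.0208988515489993e-05
[0.488  0.3186 0.1467] 2.633372262437044e-05
[0.4798 0.2907 0.0472] 9.867779503336952e-05
[0.4764 0.3194 0.0537] 0.0001170936333272742
[0.4626 0.2785 0.0443] 0.00010526221006104618
holder corner R [0.459  0.3286 0.048 ] L [0.4615 0.2784 0.048 ]
foot line@.048 [0.4796 0.2908 0.048 ] [0.4794 0.2906 0.048 ]
foot line@.048 [0.4783 0.3192 0.048 ] [0.478  0.3203 0.048 ]
top centre [0.4816 0.3048 0.1445]
top on z=.146: [array([0.4737, 0.2914, 0.146 ]), array([0.4724, 0.3181, 0.146 ]), array([0.4895, 0.2918, 0.146 ]), array([0.4884, 0.3186, 0.146 ])] [array([0.4736, 0.2904, 0.146 ]), array([0.4723, 0.3174, 0.146 ]), array([0.4895, 0.2917, 0.146 ]), array([0.4883, 0.3188, 0.146 ])]
```

The wedge is not flipped: its slope faces the robot (face at x≈0.479 at the holder top, 0.473 at its top) and its yaw is about +0.049. Its top stands at 0.1445, against 0.146 expected. I move in to grip.

Run:
```python
from h import *
go(.4808,.3048,.107,np.pi+.049)
```

```text
t 1.5833 shift cm [-2.007   3.1864 10.3573] roll 0.010633419910484455
```

Call:
{"op": "arm_command", "data": {
  "motion": [6,-2,3.2,0,0,6,-2,3.2,0,0,6,-2,3.2,2,0,6,-2,3.2,4,0,6,-2,3.2,6,0,6,-2,3.2,8,0,6,-2,3.2,9.5,0,6,-2,3.2,10.4,0,6,-2,3.2,10.4,0,6,-2,3.2,10.4,0]
}}

```text
time_s: 2.42
eef_pos: [0.481, 0.3041, 0.1063]
orientation: [-3.142, -0.0, -3.092]
contact_force: [0.2, -0.1, 0.6]
grip_width: 0.0598
grip_force: 0.0
```

Call:
{"op": "arm_command", "data": {
  "motion": [1.5,0,0,0,0,1.5,0,0,0,0,1.5,0,0,0,0,1.5,0,0,0,0,1.5,0,0,0,0,1.5,0,0,0,0,1.5,0,0,0,0,1.5,0,0,0,0]
}}

```text
time_s: 3.08
eef_pos: [0.4821, 0.3039, 0.1077]
orientation: [3.141, 0.002, -3.093]
contact_force: [-0.0, 0.0, 6.4]
grip_width: 0.0271
grip_force: 59.0
```

Call:
{"op": "arm_command", "data": {
  "motion": [1.5,0,0,-2,0,1.5,0,0,-4,0,1.5,0,0,-6,0,1.5,0,0,-8,0,1.5,0,0,-11,0,1.5,0,0,-14,0,1.5,0,0,-16,0,1.5,0,0,-16,0]
}}

```text
time_s: 3.75
eef_pos: [0.4835, 0.3043, 0.272]
orientation: [3.139, 0.009, -3.093]
contact_force: [0.2, 0.8, -0.8]
grip_width: 0.0276
grip_force: 60.4
```

Run:
```python
from h import *
snap("g0")
go(.46,.04,.26,np.pi-.01)
```

```text
t 3.8 shift cm [  3.5321 -26.2546   0.8527] roll 0.5579392367297372
```

Call:
{"op": "arm_command", "data": {
  "motion": [1.5,3.5,-26.3,0,0.56,1.5,3.5,-26.3,0,0.56,1.5,3.5,-26.3,0,0.56,1.5,3.5,-26.3,0,0.56,1.5,3.5,-26.3,0,0.56,1.5,3.5,-26.3,0,0.56,1.5,3.5,-26.3,0,0.56,1.5,3.5,-26.3,0,0.56,1.5,3.5,-26.3,0,0.56,1.5,3.5,-26.3,0,0.56]
}}

```text
time_s: 4.63
eef_pos: [0.4585, 0.0398, 0.2652]
orientation: [3.141, -0.002, 3.131]
contact_force: [0.0, 0.1, -0.1]
grip_width: 0.0274
grip_force: 60.6
```

Run:
```python
from h import *
snap("j1");print(env.get_state()["eef_pos"],env.get_state()["orientation"])
```

```text
[0.4586 0.0401 0.2655] [ 3.141  -0.0014  3.1324]
```

View pics/j1.png

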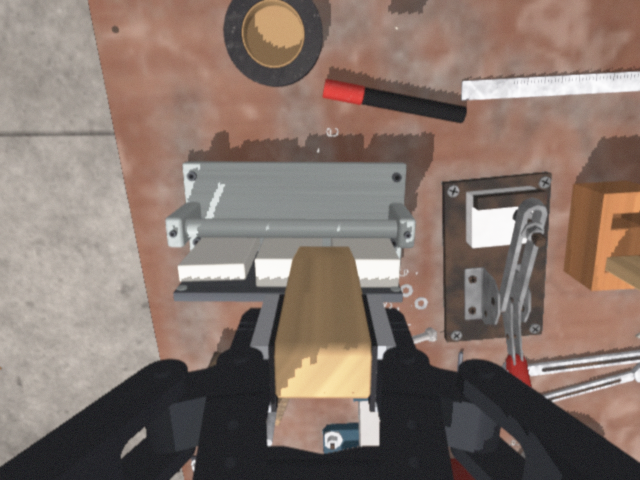

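The jig is fully visible: bar at rows 220-238, thin tile top at (180-245, 262-280), wedge foot edge at (293-350, 247). Next I take a view from the tile's other side and lower.

Call:
{"op": "arm_command", "data": {
  "motion": [1.5,0,-16,3,0,1.5,0,-16,3,0,1.5,0,-16,3,0,1.5,0,-16,3,0,1.5,0,-16,3,0,1.5,0,-16,3,0,1.5,0,-16,3,0]
}}

```text
time_s: 5.27
eef_pos: [0.4575, -0.1196, 0.2359]
orientation: [3.141, -0.001, 3.132]
contact_force: [0.8, -0.4, 0.6]
grip_width: 0.027
grip_force: 60.6
```

Run:
```python
from h import *
snap("j2");print(env.get_state()["eef_pos"],env.get_state()["orientation"])
c1,c2=cal("j1"),cal("j2")
out=[]
for n in["j1","j2"]:
    c=cal(n);p=proj(c,[.49,-.048,.09]);x,y=int(p[0])-60,int(p[1])-50;print(n,x,y,p)
    im=cv2.imread(f"pics/{n}.png")[y:y+100,x:x+120];out.append(cv2.resize(im,(720,300) if 0 else (600,500),interpolation=cv2.INTER_CUBIC))
im=np.vstack(out);cv2.imwrite("pics/c4.png",cv2.resize(np.hstack(out),(800,333)) if 0 else cv2.resize(im,(480,600) if 0 else (600,600*1000//1000)))
g=cv2.cvtColor(cv2.imread("pics/g0.png"),cv2.COLOR_BGR2GRAY)
```

```text
[ 0.4576 -0.1193  0.2362] [ 3.1409 -0.0003  3.1334]
j1 149 194 [209.9834 244.654 ]
j2 363 206 [423.3639 256.8603]
```

Run:
```python
from h import *
out=[]
for n,(x,y) in {"j1":(160,205),"j2":(375,215)}.items():
    im=cv2.imread(f"pics/{n}.png")[y:y+75,x:x+130];out.append(cv2.resize(im,None,fx=4,fy=4,interpolation=cv2.INTER_CUBIC))
cv2.imwrite("pics/c4.png",np.vstack(out))
```

```text
(no output)
```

View pics/c4.png

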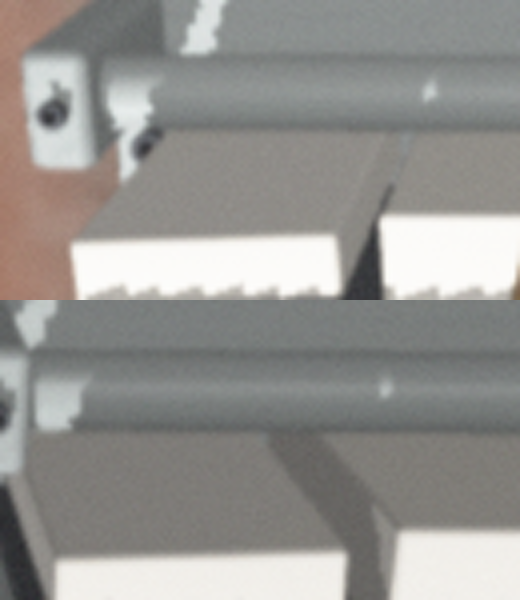

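The crops show the thin tile's front top corners at (71,241),(336,235) in the first view and (55,256),(346,251) in the second, plus the bar's edges.

Run:
```python
from h import *
c1,c2=cal("j1"),cal("j2")
f1=lambda x,y:(160+x/4-.4,205+y/4-.4); f2=lambda x,y:(375+x/4-.4,215+y/4-.4)
for n,a,b in[("tile R",(71,241),(55,256)),("tile L",(336,235),(346,251)),("mark",(430,90),(386,87)),("next tile R",(383,216),(396,230))]:
    x,e=tri([(c1,f1(*a)),(c2,f2(*b))]);print(n,x,e[0],"z=.097:",plane(c1,f1(*a),.097),plane(c2,f2(*b),.097))
for c,f,rows,col in[(c1,f1,(57,130),300),(c2,f2,(51,131),250)]:
    o,d0=ray(c,f(col,rows[0]));_,d1=ray(c,f(col,rows[1]));d=d0+d1
    print("bar axis@.057",o+d*(.057-o[2])/d[2], "width at range mm",1e3*2*np.tan(np.arccos(d0@d1)/2)*np.linalg.norm((.057-o[2])/d[2]*d))
for n in("j1","j2"):
    c=cal(n);g=cv2.cvtColor(cv2.imread(f"pics/{n}.png"),cv2.COLOR_BGR2GRAY).astype(float)
    print(n,"col profile",g[240:254,320].astype(int), g[240:254,335].astype(int))
    im=cv2.imread(f"pics/{n}.png").astype(int);sat=im[...,2]-im[...,0]
    print(sat[240:254,300:346].mean(1).astype(int),"row252:",sat[252,280:300],sat[252,342:362])
```

```text
tile R [ 0.5043 -0.0732  0.0954] 0.00010693739781036173 z=.097: [ 0.5038 -0.0727  0.097 ] [ 0.5035 -0.0735  0.097 ]
tile L [ 0.5036 -0.0217  0.0958] 2.3144292703984052e-06 z=.097: [ 0.5031 -0.0215  0.097 ] [ 0.5031 -0.0221  0.097 ]
mark [ 0.4834 -0.0063  0.0648] 0.00025555133190350134 z=.097: [ 0.4742 -0.002   0.097 ] [ 0.4727 -0.0179  0.097 ]
next tile R [ 0.5003 -0.0127  0.0943] 2.2284691399723334e-05 z=.097: [ 0.4993 -0.0122  0.097 ] [ 0.4991 -0.0137  0.097 ]
bar axis@.057 [ 0.4864 -0.035   0.057 ] width at range mm 15.46923839725171
bar axis@.057 [ 0.4862 -0.0301  0.057 ] width at range mm 15.6544309897633
j1 col profile [143 143 141 141 143 140 122 107 102 103 103 102 105 104] [140 141 145 141 143 139 123 104  97  93  94  98  96  99]
[ 5  5  6  6  6  9 22 37 44 45 45 45 45 46] row252: [10  9  6  8 10 10  8  9  8  9  7  7  7  9  8 16 31 44 48 47] [43 45 47 47 48 46 46 46 41 29 14  9  8  9  9 10  8  9  8  7]
j2 col profile [123 124 126 126 125 122 105  94  88  92  91  92  93  89] [134 132 129 128 128 124 108  92  83  85  83  85  86  84]
[43 43 42 42 42 42 40 39 40 40 40 41 40 41] row252: [14 12 14 14 13 12 12 13 14 15 13 15 13 20 38 51 52 45 43 42] [40 42 43 40 42 40 42 41 40 37 32 31 23  4 -2 -6 -4 -5 -5 -4]
```

Run:
```python
from h import *
for n,t in(("j1",[.4586,.0401,.2655]),("j2",[.4576,-.1193,.2362])):
    c=cal(n);X=[plane(c,(u,246.2),t[2]-.0917)-t for u in(295,351.5)];print(n,X,np.mean(X,0))
print(np.mean([plane(cal("w1"),p,.146)-0 for p in [(246,277)]],0))
go(.4905,-.0475,.235,np.pi-.009)
```

```text
j1 [array([ 0.0046, -0.0162, -0.0917]), array([ 0.005 ,  0.0162, -0.0917])] [ 0.0048 -0.     -0.0917]
j2 [array([ 0.0048, -0.0162, -0.0917]), array([ 0.0051,  0.0162, -0.0917])] [ 0.0049  0.     -0.0917]
[0.4736 0.2915 0.146 ]
t 5.3167 shift cm [-3.2289  7.2035  0.1232] roll 0.007580375257071854
```

Run:
```python
from h import *
for n in("j1","j2"):
    im=cv2.imread(f"pics/{n}.png");x=cv2.resize(im[230:300,270:375],None,fx=5,fy=5,interpolation=cv2.INTER_CUBIC)
    cv2.imwrite(f"pics/f{n}.png",x)
a=np.hstack([cv2.imread("pics/fj1.png")[:,:],])
b=cv2.imread("pics/g0.png")[225:400,250:400]
cv2.imwrite("pics/c5.png",np.vstack([np.hstack([cv2.resize(cv2.imread("pics/fj1.png"),(400,267)),cv2.resize(cv2.imread("pics/fj2.png"),(400,267))]),np.hstack([cv2.resize(cv2.imread("pics/g0.png")[225:345,250:400],(400,320)),cv2.resize(cv2.imread("pics/j2.png")[225:345,250:400],(400,320))])]))
for n in("j1","j2"):
    im=cv2.cvtColor(cv2.imread(f"pics/{n}.png"),cv2.COLOR_BGR2GRAY).astype(float)
    for r in(249,255,262,270,280,300,330):
        gx=np.abs(np.gradient(im[r-1:r+2].mean(0)));print(n,r,265+gx[265:315].argmax(),335+gx[335:385].argmax())
```

```text
j1 249 298 349
j1 255 295 352
j1 262 291 355
j1 270 290 357
j1 280 287 359
j1 300 278 367
j1 330 271 374
j2 249 292 361
j2 255 294 356
j2 262 291 372
j2 270 290 357
j2 280 287 359
j2 300 278 367
j2 330 271 374
```

View pics/c5.png

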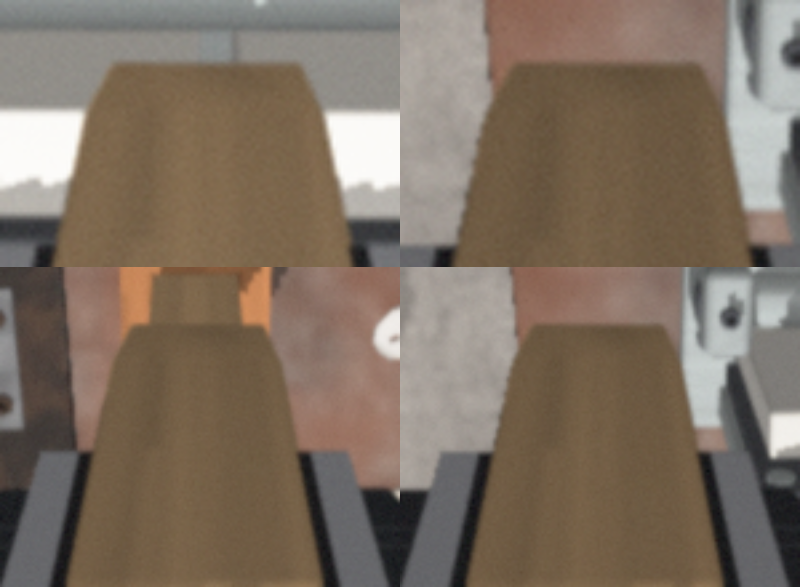

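The foot edge at row 246 is 50.6 px wide, which matches 28 mm at the expected depth, so the foot is where the measurement says: TCP x + 4.8 mm, centred in y. The gap runs from x = 0.4943 (bar rear) to 0.5034 (tile front), so I aim the TCP at x = 0.491, y = -0.0475.

Call:
{"op": "arm_command", "data": {
  "motion": [1.5,-3.3,7.2,0,0,1.5,-3.3,7.2,0,0,1.5,-3.3,7.2,0,0,1.5,-3.3,7.2,1,0,1.5,-3.3,7.2,2,0,1.5,-3.3,7.2,2.5,0,1.5,-3.3,7.2,2.5,0]
}}

```text
time_s: 5.9
eef_pos: [0.4895, -0.0491, 0.209]
orientation: [3.141, -0.004, 3.131]
contact_force: [0.1, -0.1, -0.9]
grip_width: 0.027
grip_force: 60.5
```

Run:
```python
from h import *
snap("k1");s=env.get_state();print(s["eef_pos"],s["orientation"],s["contact_force"])
go(.491,-.0475,.18,np.pi-.009)
```

```text
[ 0.49   -0.0494  0.21  ] [ 3.1409 -0.0025  3.1306] [-0.104  -0.9608 -0.5229]
t 5.95 shift cm [-0.102   0.1929  2.9995] roll -0.019451392352558976
```

Call:
{"op": "arm_command", "data": {
  "motion": [1.5,-0.1,0.15,1,0,1.5,-0.1,0.15,2,0,1.5,-0.1,0.15,2.6,0,1.5,-0.1,0.15,3.0,0,1.5,-0.1,0.15,3.4,0,1.5,-0.1,0.15,3.4,0,1.5,-0.1,0.15,3.4,0,1.5,-0.1,0.15,3.4,0]
}}

```text
time_s: 6.62
eef_pos: [0.4924, -0.0478, 0.1776]
orientation: [-3.141, 0.001, 3.131]
contact_force: [-0.2, 0.2, 0.0]
grip_width: 0.027
grip_force: 60.5
```

Run:
```python
from h import *
snap("k2");
for i in range(3):
    s=env.get_state();print(s["eef_pos"],s["orientation"],s["contact_force"]);env.camera("top")
a=cv2.imread("pics/k2.png");im=env.camera("scene")[:,:,::-1]
p=proj(env.calibration("scene"),[.495,-.0475,.09]).astype(int);print(p)
b=im[p[1]-50:p[1]+50,p[0]-65:p[0]+65]
cv2.imwrite("pics/c6.png",np.hstack([cv2.resize(a[190:310,240:400],(400,300)),cv2.resize(b,(390,300))]))
```

```text
[ 0.4924 -0.0478  0.1777] [-3.1413  0.0007  3.1315] [ 0.068   0.6164 -0.9478]
[ 0.4924 -0.0478  0.1777] [-3.1413  0.0007  3.1315] [ 0.4047  0.0172 -0.3294]
[ 0.4923 -0.0478  0.1777] [-3.1414  0.0007  3.1315] [ 0.2009 -0.7617 -0.3075]
[399 306]
```

View pics/c6.png

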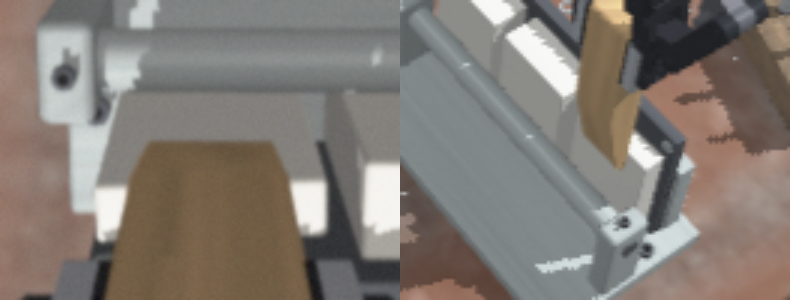

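No contact so far. The foot stands in front of the thin tile and centred on it (columns 148-283 against the tile's 100-327). I keep lowering.

Call:
{"op": "arm_command", "data": {
  "motion": [1.5,0.06,0,0.8,0,1.5,0.06,0,1.4,0,1.5,0.06,0,1.9,0,1.5,0.06,0,2.3,0,1.5,0.06,0,2.5,0,1.5,0.06,0,2.5,0]
}}

```text
time_s: 7.37
eef_pos: [0.491, -0.0476, 0.1515]
orientation: [3.141, -0.001, 3.131]
contact_force: [0.8, -0.5, 0.0]
grip_width: 0.0276
grip_force: 60.5
```

Call:
{"op": "arm_command", "data": {
  "motion": [1.5,0,0,0.4,0,1.5,0,0,0.7,0,1.5,0,0,1.0,0,1.5,0,0,1.2,0,1.5,0,0,1.2,0,1.5,0,0,1.2,0]
}}

```text
time_s: 7.87
eef_pos: [0.4916, -0.0477, 0.1403]
orientation: [-3.142, -0.0, 3.131]
contact_force: [0.7, 0.4, -0.8]
grip_width: 0.0275
grip_force: 60.5
```

Call:
{"op": "arm_command", "data": {
  "motion": [1.5,0,0,0.3,0,1.5,-0.04,0,0.6,0,1.5,-0.1,0,0.9,0,1.5,-0.17,0,1.2,0,1.5,-0.2,0,1.3,0,1.5,-0.2,0,1.3,0]
}}

```text
time_s: 8.37
eef_pos: [0.4941, -0.0479, 0.1272]
orientation: [-3.141, 0.001, 3.131]
contact_force: [4.6, -0.6, -0.4]
grip_width: 0.0271
grip_force: 60.5
```

Call:
{"op": "arm_command", "data": {
  "motion": [1.5,-0.08,0,0.3,0,1.5,-0.16,0,0.6,0,1.5,-0.22,0,0.8,0,1.5,-0.28,0,1.0,0,1.5,-0.28,0,1.0,0]
}}

```text
time_s: 8.78
eef_pos: [0.4966, -0.0478, 0.117]
orientation: [-3.142, 0.001, 3.131]
contact_force: [4.7, -0.3, -1.3]
grip_width: 0.0273
grip_force: 60.6
```

Call:
{"op": "arm_command", "data": {
  "motion": [1.5,-0.06,0,0.25,0,1.5,-0.11,0,0.5,0,1.5,-0.13,0,0.6,0,1.5,-0.13,0,0.6,0,1.5,-0.13,0,0.6,0]
}}

```text
time_s: 9.2
eef_pos: [0.4983, -0.048, 0.1122]
orientation: [-3.141, 0.001, 3.131]
contact_force: [3.0, 0.5, 8.6]
grip_width: 0.0271
grip_force: 61.9
```

Call:
{"op": "arm_command", "data": {
  "motion": [1.5,0,0,0.1,0,1.5,0,0,0.15,0,1.5,0,0,0.15,0,1.5,0,0,0.15,0,1.5,0,0,0.15,0]
}}

```text
time_s: 9.62
eef_pos: [0.4987, -0.0481, 0.1116]
orientation: [-3.141, 0.002, 3.132]
contact_force: [1.5, 0.3, 15.7]
grip_width: 0.0273
grip_force: 62.8
```

Run:
```python
from h import *
for i in range(4):
    a=env.camera("wrist")[:,:,::-1];s=env.get_state();print(s["time_s"],s["eef_pos"],s["orientation"],s["contact_force"],s["grip_force"])
im=env.camera("scene")[:,:,::-1];p=proj(env.calibration("scene"),[.495,-.0475,.09]).astype(int)
t=env.camera("top")[:,:,::-1];q=proj(env.calibration("top"),[.495,-.0475,.09]).astype(int)
R=lambda im,p:cv2.resize(im[p[1]-50:p[1]+50,p[0]-44:p[0]+44],(264,300),interpolation=cv2.INTER_CUBIC)
cv2.imwrite("pics/c7.png",np.hstack([cv2.resize(a[190:340,250:380],(260,300)),R(im,p),R(t,q)]))
```

```text
9.6667 [ 0.4987 -0.0481  0.1116] [-3.1409  0.002   3.1315] [ 1.1357  0.0464 14.549 ] 62.81465220280552
9.7167 [ 0.4987 -0.0481  0.1116] [-3.1409  0.002   3.1315] [ 1.3302  1.295  14.6097] 62.8134070332726
9.7667 [ 0.4987 -0.0481  0.1116] [-3.1409  0.002   3.1316] [ 1.9361  0.9227 15.0762] 62.81260791501154
9.8167 [ 0.4987 -0.0481  0.1116] [-3.1409  0.002   3.1315] [ 1.5975  0.8675 14.5133] 62.81247855973561
```

View pics/c7.png

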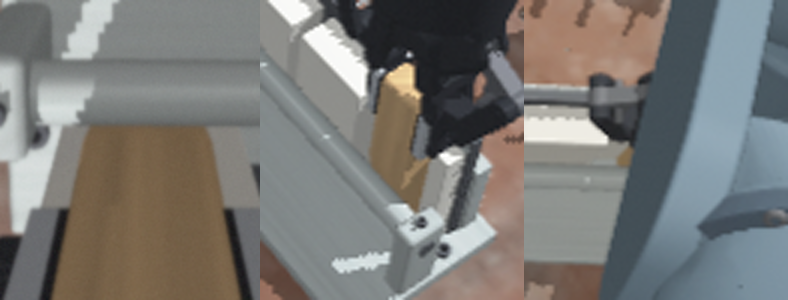

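The wedge is down behind the bar, in front of the thin tile. Its foot is about 8 mm above the base (home is 7 mm), with a steady push of about 15 N at rest. I hand the job in.

```bash
python3 -c "
from workcell import env
print(env.sign_off())"
```

```text
the job is handed in; nothing more can be done
None
```

The job is handed in with the wedge still gripped between the bar and the thin tile, pressed at about 15 N with its foot about 8 mm above the base plate (home is 7 mm); I judged the tile flush from that height and the force, as the last pictures did not show its back clearly, and no verdict came back.

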